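# Zero a plate shaker's click dial and set it four clicks back

### The arm

A 6-joint arm with a two-finger parallel gripper is mounted at the origin on the work surface. World frame = base frame: x ahead of the robot, y to its left, z up, the work surface at z = 0. Lengths are in m, angles in degrees, forces in N, time in s.
With the tool pointing down it reaches from about 0.4 to 0.825 m from the base axis. Payload 7 kg.
Tool frame: the origin (TCP) lies at the very end of the fingers, on their centre line; the grasp point (between the pads) lies 19 mm behind it; z points along the fingers, y is the line along which they close (so a half turn about z gives the same grasp; the last joint's range is limited). The gripper opens to 88 mm and grips with 3 to 60 N. Pads are 19 mm wide; open, the fingers measure 130 mm over their backs; the gripper's body (78 mm by 193 mm) begins 47 mm behind the grasp point.
Start: joints at [-57.405, 20.546, 0.682, 0, -70.136, -16.507], TCP at [0.187, -0.649, 0.227] pointing down, gripper open.
Joint ranges: [-176.03, 176.03], [-82.01, 121.73], [-58.28, 71.71], [-173.87, 95.51], [-174.79, -0.11], [-173.66, 173.66]. Speed limits (degrees/s): [136.94, 136.94, 172.46, 180, 180, 180].

### API

Orientations are given as [roll, pitch, yaw] about the fixed x, y, z axes, in that order (R = Rz(yaw) Ry(pitch) Rx(roll)).
In Python, from plant import r gives the robot as it stands. The module is installed in compiled form; this text tells all that it offers.
- The arm moves only by the tool jog_arm, never from a script. Its arguments are lists of equal length, an entry for each row: "travel": the shift along the tool's x, y, z each as a share of 50 cm, from -1 to 1, a list of three; "dr": the turn, a rotation vector about the tool's x, y, z each as a share of 360 degrees, from -1 to 1, a list of three; "claw": the opening, from 0 (shut) to 1 (fully open). A call has exactly 10 rows; each row is the pose to reach, as a shift and turn from the pose commanded when the call began, along the tool's axes at that moment, turning the shorter way round; what a row does not reach only later rows make up. A row lasts 1/8 s, in which the tool goes at most 62.5 mm and 10.7 degrees, less where a joint would pass 70% of its speed; a pose out of reach is approached as far as the arm can. A call with a number of a shift or a turn outside -1 to 1 is refused whole. A call with a gripper value outside its range is refused whole. The fingers move at their own pace and stop on an object; "newtons" is the grip in N (left out, the last holds). Time passes only in rows, so rows that repeat a pose let the fingers close, or fill a call up. It gives the time, the measured TCP pose, the force, the opening and the grip force at its end, in the units of the state.
- r.get_state(): the state, without advancing time (a new reading comes with each control period).
- r.capture(name): name is "scene" or "top" or "wrist"; returns a dict with "pixels" (400x640x3 uint8, red, green, blue), "range_z" (400x640 float32, m along the optical axis (not along the pixel's ray), 0 where there is no reading), "fx", "fy", "cx", "cy" (pixels), "position" and "attitude" of the camera in the world; the wrist camera has in their place "hand_eye" (4x4, takes a point from camera to tool coordinates, whose origin is the TCP and whose axes are the flange's). Camera axes: x right, y up, looking along -z (the intrinsics and any distortion apply to the point x, -y, -z); pixel columns grow to the right and rows downward; lengths in m; the calibration is good to about 2 mm. The wrist camera is an equidistant fisheye: a pixel r from the principal point sees the ray r / f radians off the axis. A picture is of the moment at which its call begins: read the wrist's pose just before it.
- r.close_job(): hands the job in; it is judged then, once.
Trained networks look in the newest picture that a camera, given by its name, has taken for a name from the list of things; names that differ only in an ending like _2 or _b are one class to them, and where a whole thing is asked for, a point or a joint stands for the part that bears it (a point fixed in the world has none). Each returns a list of dicts, best first, with "conf" (0 to 1); they miss things now and then, are a little off and sometimes report something else, mostly with a low value. They report only what shows in the picture. A call takes as long as a camera call.
- r.boxes_of(name, camera): "extent" ([left, top, right, bottom] in pixels, round what is visible of it).
- r.regions_of(name, camera): "pixels" (400x640 bool, what is visible of it) and "extent" ([left, top, right, bottom] in pixels, round what is visible of it).
- r.tip_of(name, camera): "at" ([column, row] in pixels: a listed point, or the origin of a listed thing).
The state is a dict: "time_s": time; "joints": joint angles; "qd": joint speeds; "joint_torque": joint torques, N m; "tcp_pos": TCP position; "eef_rot": TCP orientation; "contact_force": force on the tool from outside, world axes, zero at the start; "moment": the same for the moment, N m; "gripper_width": finger opening in m; "gripper_force": force on a finger pad.
Only numpy, scipy, OpenCV 4.12 (cv2) and the standard library are available. Lean on these libraries where they do the work, as an engineer would, in place of code of your own. Each camera call takes 0.05 s, during which the arm holds its last target. There are 200 camera calls.

### The job

Reset the plate shaker's stroke dial: turn the bar knob clockwise until it bears firmly on its end stop, without forcing it, then turn it back exactly four clicks and leave it there. With the dial set, press the green button fully in and let it come out again, leaving the other things on the bench undisturbed.

Things in the scene. Friction and masses are not known exactly. Their poses are not given: they have to be found in the camera images.
- shaker: White bench-top plate shaker, fixed to the bench, 280 x 320 x 80 mm, blue control strip along its near edge, an aluminium platform with two well plates (tops 108 mm above the bench) along its far half. Origin: centre of its underside, on the bench; x points from the control strip to the platform, y to the left, z up.
- collar: Fixed aluminium collar under the knob, a disc of 112 mm diameter, 16 mm high, on the shaker's top, with 18 black ticks one click (20 degrees) apart. Origin: on the knob's axis at the collar's underside, 80 mm above the bench. Its yaw on the shaker differs from run to run, and with it the direction in which the stop is met.
- stop: Sprung steel stop pin hidden in the collar; origin on the knob's axis at the collar's underside, the pin's direction is not given. Lever arm 24 mm, 6 N m/rad: 0.02 rad past first touch it bears 5 N (0.12 N m), 0.08 rad past it 20 N (0.5 N m), besides up to 0.2 N m of detent. Load it above 5 N for 0.2 s (about 0.45 N m in all is good), never above 20 N.
- dial (a joint): Turn of the knob, rad, growing clockwise seen from above; its zero is arbitrary. A spring detent pulls it into valleys 0.349 rad (20 degrees) apart, with 0.015 rad of play each way; leaving one takes about 0.18 N m. The stop lies 1.0 to 2.1 rad clockwise of the start, 0.02 rad past a valley's middle; clicks are counted from that valley, where the knob rests when let go at the stop.
- dial_grip (a point): On the knob's axis at gripping height, 11 mm below the top of its bar (60 mm long, 15 mm wide, rising 33 mm above a round black skirt of 82 mm diameter; bar top 138 mm, skirt top 105 mm above the bench). x and y turn with the knob: the bar lies along x, its two flat sides face +y and -y.
- dial_pointer (a point): Orange line on top of the bar: this point is its outer end, 30 mm from the axis towards the knob's -x, 1 mm above the bar's top.
- start (a joint): Travel of the green push button, m: 0 out, 0.006 fully pressed. A spring pushes it back; fully in takes 5 N.
- start_top (a point): Centre of the top of the green round button (32 mm diameter), on the right of the blue control strip, about 160 mm from the knob; it is pressed straight down.
- spray: White and blue spray bottle, 70 mm diameter, 208 mm high, standing left of the shaker, loose. Origin: centre of its underside.
- phone: Black phone, 75 x 155 x 9 mm, lying right of the shaker, loose. Origin: centre of its underside.
- clamp: Small steel clamp, 60 x 20 mm, 42 mm high, loose, right of the shaker. Origin: centre of its underside.
- jar: Small jar with a yellow cap, 48 mm diameter, 60 mm high, loose, left of the shaker. Origin: centre of its underside.

How it is judged (in metres and radians):
On the way, in this order (a step that is already met when the one before it is completed fails the run):
1. the knob is pressed clockwise on its end stop (stop loaded above 5 N) (contact force between dial and stop above 5 N), for 0.2 s.
2. the knob is four clicks back from the stop (within 0.12 rad of that valley) (value of joint dial between 3.371 and 3.611 rad), for 0.3 s.
3. the button is pressed fully in (beyond 4.5 mm) with the dial set (all of step 2 and value of joint start above 0.0045 m), for 0.05 s.
At the end, for the whole second after the job is handed in: The knob rests in the fourth click back from its stop (within 0.12 rad; a click is 0.349 rad), the button is out again (within 1 mm), and spray bottle, phone, clamp and jar are within 30 mm of where they stood (all of step 2 and value of joint start below 0.001 m and distance of each of spray, phone, clamp, jar from where it was at the start of the episode below 0.03 m); the robot touches nothing.
It fails at once if the end stop is forced (loaded above 20 N) (contact force between dial and stop above 20 N).
It fails at once if the button is pressed (beyond 3 mm) while the dial is not at four clicks (value of joint start above 0.003 m and not (value of joint dial between 3.371 and 3.611 rad)).
It fails at once if the spray bottle, phone, clamp or jar is moved over 30 mm or tipped (distance of any of spray, phone, clamp, jar from where it was at the start of the episode above 0.03 m or angle between any of spray, phone, clamp, jar's own z axis and vertical above 0.4 rad).
It also fails if it takes over 72 s, if anything falls off the work surface, if the arm or the gripper's body presses on something with over 40 N, if the wrist force passes 120 N, or if a joint passes its speed limit or range.

## Working session

There is one attempt and no reset: what is moved stays moved. The work goes in short steps, Python scripts to look and compute and a tool call to move; the robot and the scene stay as the last step left them, time stands still between calls to the robot, and variables do not carry over. Pictures are saved under pics/ and viewed, at most 10 in all, crops included, and the job is handed in when it is done.

Besides the shell and the picture viewer there is one more tool, called after "Emit:" as a command line: name --argument value ..., lists and objects as JSON in quotes. jog_arm: Moves the arm, as the interface text tells. Its arguments: {"type":"object","properties":{"travel":{"type":"array"},"dr":{"type":"array"},"claw":{"type":"array"},"newtons":{"type":"number"}},"required":["travel","dr","claw"]}

```bash
mkdir -p pics
cat > h.py <<'E'
import numpy as np, cv2
from plant import r
from scipy.spatial.transform import Rotation as Ro
def shot(n):
    c=r.capture(n); return c
def att(c):
    a=np.array(c["attitude"],float)
    if a.shape==(3,3): return a
    if a.size==4: return Ro.from_quat(a).as_matrix()
    return Ro.from_euler('xyz',a,degrees=True).as_matrix()
def world(c,u,v,d=None,z=None):
    ray=np.array([(u-c["cx"])/c["fx"],-(v-c["cy"])/c["fy"],-1.0])
    R=att(c);p=np.array(c["position"])
    w=R@ray
    if z is not None: return p+w*(z-p[2])/w[2]
    if d is None: d=float(np.median(c["range_z"][int(v)-1:int(v)+2,int(u)-1:int(u)+2]))
    return p+w*d
E
python3 - <<'E'
from h import *
s=r.get_state();print({k:np.round(v,3).tolist() for k,v in s.items()})
for n in("top","scene"):
    c=shot(n);cv2.imwrite(f"pics/{n}0.png",c["pixels"][...,::-1])
    print(n,c["position"],c["attitude"],c["fx"],c["cx"],c["cy"],c.keys())
    for t in("dial_grip","dial_pointer","start_top","collar","shaker"):
        for d in r.tip_of(t,n)[:2]:
            u,v=d["at"];print(t,round(d["conf"],2),np.round(d["at"],1),np.round(world(c,u,v),3),np.round(world(c,u,v,z={"dial_grip":.127,"dial_pointer":.139,"start_top":.09,"collar":.08,"shaker":0}[t]),3))
E
```

```text
{'time_s': 0.0, 'joints': [-57.404, 20.592, 0.634, -0.018, -70.136, -16.507], 'qd': [-0.124, -0.037, -0.007, 0.008, -0.044, -0.071], 'joint_torque': [0.002, -58.272, 29.307, 6.997, 0.007, -0.0], 'tcp_pos': [0.187, -0.648, 0.226], 'eef_rot': [179.906, -0.01, -163.918], 'contact_force': [0.026, -0.156, -0.601], 'moment': [0.003, -0.006, -0.012], 'gripper_force': 0.0, 'gripper_width': 0.088}
top [0.37097509 0.03448806 1.16505835] [ 12.55308431  -0.23042911 -85.30521327] 481.1541402739998 319.4749649754509 201.14562461482643 dict_keys(['pixels', 'range_z', 'fx', 'fy', 'cx', 'cy', 'position', 'attitude'])
dial_grip 0.7 [307.4 236.2] [0.52  0.069 0.139] [0.522 0.069 0.127]
start_top 0.45 [380.9 243.2] [ 0.523 -0.094  0.103] [ 0.525 -0.096  0.09 ]
collar 0.57 [306.1 233.5] [0.526 0.072 0.139] [0.534 0.074 0.08 ]
shaker 0.61 [343.5 213.8] [ 0.587 -0.007  0.081] [ 0.603 -0.011  0.   ]
shaker 0.49 [383.4 244.1] [ 0.521 -0.1    0.103] [ 0.536 -0.113  0.   ]
scene [ 1.10412124 -0.10815116  0.76644029] [38.05185333  0.53968211 71.97611726] 383.2750933787906 323.480414225357 198.72127014942905 dict_keys(['pixels', 'range_z', 'fx', 'fy', 'cx', 'cy', 'position', 'attitude'])
dial_grip 0.73 [322.3 167.6] [0.548 0.064 0.136] [0.54  0.066 0.127]
dial_grip 0.62 [374.  184.4] [0.54  0.204 0.017] [0.623 0.158 0.127]
dial_pointer 0.81 [321.5 170.7] [0.555 0.059 0.135] [0.559 0.058 0.139]
start_top 0.71 [251.4 186.6] [ 0.52  -0.097  0.099] [ 0.512 -0.097  0.09 ]
collar 0.57 [320.1 183. ] [0.563 0.053 0.103] [0.544 0.059 0.08 ]
shaker 0.97 [299.3 231.6] [ 0.675 -0.028  0.105] [ 0.608 -0.015  0.   ]
shaker 0.73 [322. 181.] [0.562 0.058 0.107] [0.474 0.085 0.   ]
```

Run:
```python
import cv2
a=cv2.imread("pics/top0.png");cv2.imwrite("pics/top0c.png",cv2.resize(a[150:300,220:420],None,fx=4,fy=4,interpolation=cv2.INTER_CUBIC))
```

```text
(no output)
```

View pics/top0c.png

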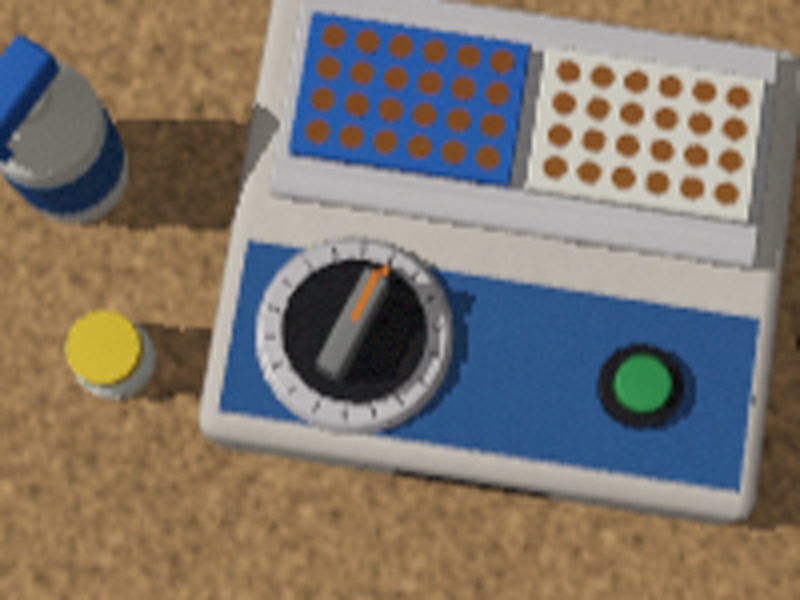

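View pics/scene0.png

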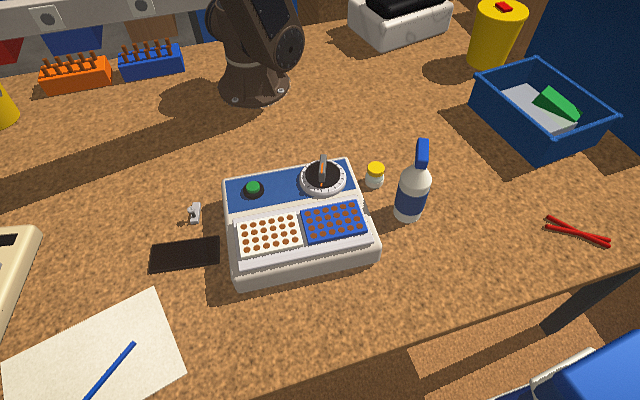

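The top crop shows the knob with its orange pointer end at crop (383,268), the bar's other end at (335,378), the collar centre near (353,335) and the green button at (643,382). The scene view agrees: jar and spray bottle stand left of the shaker, clamp and phone right of it.

Run:
```python
from h import *
c=shot("top");P=lambda a,b,z:world(c,220+a/4-.375,150+b/4-.375,z=z)
# bar outline: top face pixels near z .138 from depth
H,W=c["range_z"].shape
vv,uu=np.mgrid[200:270,280:340]
pts=np.array([world(c,u,v,d=c["range_z"][v,u]) for v,u in zip(vv.ravel(),uu.ravel())])
m=(pts[:,2]>.128)&(pts[:,2]<.146)
q=pts[m];ctr,(w,h),a=cv2.minAreaRect(q[:,:2].astype(np.float32)*1000)
print("bar depth",m.sum(),np.round(q.mean(0),4),ctr,w,h,a)
m2=(abs(pts[:,2]-.105)<.005);print("skirt z",np.median(pts[m2],0))
a,b=P(383,268,.139),P(335,378,.138);print(a,b,(a+b)/2,np.degrees(np.arctan2(*(a-b)[1::-1])),np.linalg.norm(a-b))
print("collar",P(353,335,.096))
print("btn",P(643,382,.103),P(643,382,.098))
for n in("top","scene"):
  c=shot(n)
  for t in("start","dial","collar","spray","jar","phone","clamp"):
    g=r.regions_of(t,n)
    if not g: print(n,t,"none");continue
    k=g[0]["pixels"];v,u=np.nonzero(k)
    p=np.array([world(c,x,y,d=c["range_z"][y,x]) for x,y in zip(u,v)])
    if t=="dial":
        s=p[(p[:,2]>.132)&(p[:,2]<.146)]
        (cx,cy),wh,an=cv2.minAreaRect(s[:,:2].astype(np.float32)*1000);print("   dialbar",cx,cy,wh,an)
        x,y=np.cov(s[:,:2].T)[0];e,V=np.linalg.eigh(np.cov(s[:,:2].T));print("   pca",np.degrees(np.arctan2(V[1,1],V[0,1])))
    print(n,t,round(g[0]["conf"],2),np.round(np.median(p,0),3),np.round(np.percentile(p,2,0),3),np.round(np.percentile(p,98,0),3))
```

```text
bar depth 200 [0.5327 0.069  0.1378] (533.4981689453125, 69.27900695800781) 15.325956344604492 60.276832580566406 67.681640625
skirt z [0.53202262 0.06791709 0.10528551]
[0.56399796 0.05512263 0.139     ] [0.50229898 0.07576198 0.138     ] [0.53314847 0.0654423  0.1385    ] -18.495963349706443 0.06506724637405696
collar [0.53262164 0.06955118 0.096     ]
btn [ 0.51861809 -0.09316918  0.103     ] [ 0.51931317 -0.09377017  0.098     ]
top start 0.69 [ 0.517 -0.093  0.102] [ 0.502 -0.108  0.092] [ 0.533 -0.078  0.107]
   dialbar 533.7435302734375 69.02909851074219 (14.923654556274414, 60.46516799926758) 67.65682983398438
   pca 157.32321425830662
top dial 0.83 [0.531 0.068 0.106] [0.497 0.032 0.102] [0.569 0.106 0.141]
top collar 0.56 [0.53  0.068 0.103] [0.482 0.02  0.089] [0.583 0.118 0.14 ]
top spray 0.92 [0.617 0.245 0.149] [0.593 0.219 0.011] [0.654 0.279 0.211]
top jar 0.75 [0.516 0.209 0.06 ] [0.496 0.191 0.011] [0.538 0.231 0.066]
top phone 0.56 [ 0.584 -0.278  0.009] [ 0.544 -0.352  0.004] [ 0.625 -0.203  0.014]
top clamp 0.61 [ 0.476 -0.241  0.013] [ 0.447 -0.252  0.004] [ 0.503 -0.229  0.045]
scene start 0.64 [ 0.523 -0.095  0.099] [ 0.507 -0.108  0.092] [ 0.533 -0.081  0.102]
   dialbar 534.11669921875 67.62322998046875 (14.706235885620117, 59.161312103271484) 66.60095977783203
   pca 156.40171744694254
scene dial 0.88 [0.541 0.066 0.103] [0.493 0.03  0.093] [0.573 0.106 0.137]
scene collar 0.96 [0.552 0.061 0.101] [0.496 0.016 0.081] [0.588 0.113 0.137]
scene spray 0.6 [0.652 0.24  0.125] [0.602 0.218 0.004] [0.669 0.275 0.206]
scene jar 0.9 [0.53  0.207 0.043] [ 0.5    0.19  -0.001] [0.542 0.231 0.06 ]
scene phone 0.82 [ 0.589 -0.28   0.007] [ 0.546 -0.352  0.003] [ 0.628 -0.206  0.01 ]
scene clamp 0.54 [ 0.489 -0.243  0.011] [ 0.448 -0.255  0.004] [ 0.505 -0.231  0.042]
```

```bash
cat >> h.py <<'E'
def delta(p,yaw):
    s=r.get_state();R=Ro.from_euler('xyz',s["eef_rot"],degrees=True)
    T=Ro.from_euler('xyz',[180,0,yaw],degrees=True)
    d=R.inv().apply(np.array(p)-s["tcp_pos"]);w=(R.inv()*T).as_rotvec(degrees=True)
    print("t",round(s["time_s"],2),np.round(s["tcp_pos"],4),np.round(s["eef_rot"],2),"F",np.round(s["contact_force"],1),"M",np.round(s["moment"],3))
    print("travel",np.round(d/.5,4).tolist(),"dr",np.round(w/360,4).tolist())
E
python3 -c "
from h import *
delta([.533,.069,.24],-22.7)"
```

```text
t 1.45 [ 0.187  -0.6486  0.2265] [ 180.     -0.   -163.92] F [-0.3 -0.1  0.1] M [ 0.029 -0.022 -0.006]
travel [-1.0625, 1.1872, -0.0269] dr [0.0, 0.0, -0.3923]
```

Emit:
jog_arm --travel '[[-0.8,0.89,-0.02],[-0.8,0.89,-0.02],[-0.8,0.89,-0.02],[-0.8,0.89,-0.02],[-0.8,0.89,-0.02],[-0.8,0.89,-0.02],[-0.8,0.89,-0.02],[-0.8,0.89,-0.02],[-0.8,0.89,-0.02],[-0.8,0.89,-0.02]]' --dr '[[0,0,-0.29],[0,0,-0.29],[0,0,-0.29],[0,0,-0.29],[0,0,-0.29],[0,0,-0.29],[0,0,-0.29],[0,0,-0.29],[0,0,-0.29],[0,0,-0.29]]' --claw '[1,1,1,1,1,1,1,1,1,1]'

```text
time_s: 2.7
tcp_pos: [0.449, -0.1076, 0.2371]
eef_rot: [-179.9, -0.0, -59.1]
contact_force: [1.1, -1.6, 0.5]
gripper_width: 0.0874
gripper_force: 0.0
```

```bash
python3 -c "
from h import *
delta([.533,.069,.2],-22.7)"
```

```text
t 2.7 [ 0.449  -0.1076  0.2371] [-1.7993e+02 -3.0000e-02 -5.9090e+01] F [ 1.1 -1.6  0.5] M [-0.076  0.104  0.042]
travel [-0.2168, -0.3255, 0.0744] dr [-0.0002, -0.0001, -0.1011]
```

Emit:
jog_arm --travel '[[-0.21,-0.32,0.07],[-0.217,-0.325,0.074],[-0.217,-0.325,0.074],[-0.217,-0.325,0.074],[-0.217,-0.325,0.074],[-0.217,-0.325,0.074],[-0.217,-0.325,0.074],[-0.217,-0.325,0.074],[-0.217,-0.325,0.074],[-0.217,-0.325,0.074]]' --dr '[[0,0,-0.1],[0,0,-0.1],[0,0,-0.1],[0,0,-0.1],[0,0,-0.101],[0,0,-0.101],[0,0,-0.101],[0,0,-0.101],[0,0,-0.101],[0,0,-0.101]]' --claw '[1,1,1,1,1,1,1,1,1,1]'

```text
time_s: 3.95
tcp_pos: [0.533, 0.0656, 0.1997]
eef_rot: [-180.0, -0.0, -23.2]
contact_force: [0.0, -0.4, -0.0]
gripper_width: 0.0875
gripper_force: 0.0
```

Run:
```python
from h import *
delta([.533,.069,.111],-22.7)
s=r.get_state();c=shot("wrist");cv2.imwrite("pics/w1.png",c["pixels"][...,::-1])
print({k:c[k] for k in("fx","cx","cy","hand_eye")})
R=Ro.from_euler('xyz',s["eef_rot"],degrees=True).as_matrix()
def ww(u,v,z):
    x,y=(u-c["cx"])/c["fx"],(v-c["cy"])/c["fy"];t=np.hypot(x,y)
    d=np.array([x/t*np.sin(t),-y/t*np.sin(t),-np.cos(t)])
    he=np.array(c["hand_eye"]);o=R@he[:3,3]+s["tcp_pos"];w=R@(he[:3,:3]@d);return o+w*(z-o[2])/w[2]
for t,z in(("dial_grip",.127),("dial_pointer",.139),("start_top",.103),("collar",.08)):
    for d in r.tip_of(t,"wrist")[:1]:print(t,d,np.round(ww(*d["at"],z),4))
```

```text
t 3.95 [0.533  0.0656 0.1997] [-179.99   -0.    -23.18] F [ 0.  -0.4 -0. ] M [-0.037  0.16  -0.018]
travel [-0.0026, -0.0062, 0.1773] dr [-0.0, -0.0, -0.0013]
{'fx': 309.70691628693146, 'cx': 322.26729889168956, 'cy': 201.91169764554846, 'hand_eye': array([[-4.89592276e-04,  9.65893867e-01,  2.58937826e-01,
         6.94506560e-02],
       [ 9.99999583e-01,  6.72595475e-04, -6.18155235e-04,
        -1.90713411e-04],
       [-7.71232761e-04,  2.58937415e-01, -9.65893793e-01,
        -1.59220843e-01],
       [ 0.00000000e+00,  0.00000000e+00,  0.00000000e+00,
         1.00000000e+00]])}
dial_grip {'at': [317.0, 214.5], 'conf': 0.7} [0.5319 0.0706 0.127 ]
dial_pointer {'at': [316.7, 179.1], 'conf': 0.59} [0.5599 0.0585 0.139 ]
start_top {'at': [487.7, 155.5], 'conf': 0.62} [ 0.5145 -0.0911  0.103 ]
collar {'at': [320.6, 195.1], 'conf': 0.59} [0.5347 0.0666 0.08  ]
```

View pics/w1.png

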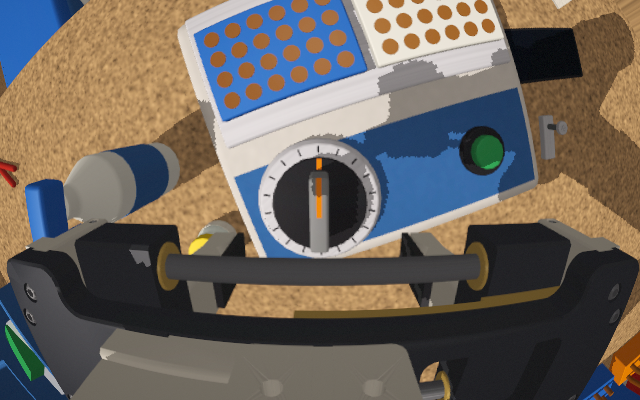

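The wrist view shows the bar straight between the fingers (pointer at (319,162), knob centre near (318,205)), the button at (488,152). The networks' axis agrees with (0.533, 0.069). Descending.

Emit:
jog_arm --travel '[[-0.0026,-0.006,0.06],[-0.0026,-0.006,0.12],[-0.0026,-0.006,0.15],[-0.0026,-0.006,0.17],[-0.0026,-0.006,0.179],[-0.0026,-0.006,0.179],[-0.0026,-0.006,0.179],[-0.0026,-0.006,0.179],[-0.0026,-0.006,0.179],[-0.0026,-0.006,0.179]]' --dr '[[0,0,-0.0013],[0,0,-0.0013],[0,0,-0.0013],[0,0,-0.0013],[0,0,-0.0013],[0,0,-0.0013],[0,0,-0.0013],[0,0,-0.0013],[0,0,-0.0013],[0,0,-0.0013]]' --claw '[1,1,1,1,1,1,1,1,1,1]'

```text
time_s: 5.45
tcp_pos: [0.5331, 0.0691, 0.1102]
eef_rot: [-180.0, -0.0, -22.7]
contact_force: [-0.0, 1.0, -0.3]
gripper_width: 0.0877
gripper_force: 0.0
```

```bash
python3 -c "
from h import *
delta([.533,.069,.11],-22.7)"
```

```text
t 5.45 [0.5331 0.0691 0.1102] [-1.7999e+02 -1.0000e-02 -2.2680e+01] F [-0.   1.  -0.3] M [-0.068  0.151 -0.042]
travel [-0.0001, 0.0003, 0.0004] dr [-0.0, -0.0, 0.0]
```

Close gently first to see the side load.

Emit:
jog_arm --travel '[[0,0,0],[0,0,0],[0,0,0],[0,0,0],[0,0,0],[0,0,0],[0,0,0],[0,0,0],[0,0,0],[0,0,0]]' --dr '[[0,0,0],[0,0,0],[0,0,0],[0,0,0],[0,0,0],[0,0,0],[0,0,0],[0,0,0],[0,0,0],[0,0,0]]' --claw '[0.5,0.3,0.1,0,0,0,0,0,0,0]' --newtons 20

```text
time_s: 6.7
tcp_pos: [0.5328, 0.0687, 0.1101]
eef_rot: [180.0, 0.0, -22.7]
contact_force: [-0.3, -3.1, 1.4]
gripper_width: 0.0152
gripper_force: 20.0
```

```bash
python3 -c "
from h import *
delta([.533,.069,.11],-22.7);print(r.get_state()['gripper_width'])"
```

```text
t 6.7 [0.5328 0.0687 0.1101] [ 1.7996e+02  1.0000e-02 -2.2690e+01] F [-0.3 -3.1  1.4] M [-1.313  0.368 -0.034]
travel [0.0001, -0.0007, 0.0002] dr [0.0001, 0.0, 0.0]
0.01518952698989358
```

Well centred. Now turn clockwise with a firm grip: first 50°, short of any possible stop.

Emit:
jog_arm --travel '[[0,0,0],[0,0,0],[0,0,0],[0,0,0],[0,0,0],[0,0,0],[0,0,0],[0,0,0],[0,0,0],[0,0,0]]' --dr '[[0,0,0],[0,0,0.01],[0,0,0.025],[0,0,0.045],[0,0,0.065],[0,0,0.085],[0,0,0.105],[0,0,0.125],[0,0,0.1389],[0,0,0.1389]]' --claw '[0,0,0,0,0,0,0,0,0,0]' --newtons 55

```text
time_s: 7.95
tcp_pos: [0.5329, 0.0688, 0.1101]
eef_rot: [180.0, -0.0, -72.7]
contact_force: [-1.1, -4.2, 2.4]
gripper_width: 0.0147
gripper_force: 55.0
```

```bash
python3 -c "
from h import *
delta([.533,.069,.11],-72.7);c=shot('top');cv2.imwrite('pics/t2.png',c['pixels'][...,::-1])"
```

```text
t 7.95 [0.5329 0.0688 0.1101] [ 1.7998e+02 -1.0000e-02 -7.2660e+01] F [-1.1 -4.2  2.4] M [-1.54   0.324 -0.025]
travel [-0.0003, -0.0003, 0.0001] dr [0.0001, -0.0, 0.0001]
```

Emit:
jog_arm --travel '[[0,0,0],[0,0,0],[0,0,0],[0,0,0],[0,0,0],[0,0,0],[0,0,0],[0,0,0],[0,0,0],[0,0,0]]' --dr '[[0,0,0.01],[0,0,0.018],[0,0,0.025],[0,0,0.03],[0,0,0.033],[0,0,0.036],[0,0,0.0375],[0,0,0.0375],[0,0,0.0375],[0,0,0.0375]]' --claw '[0,0,0,0,0,0,0,0,0,0]'

```text
time_s: 9.25
tcp_pos: [0.5329, 0.0689, 0.11]
eef_rot: [180.0, -0.0, -86.1]
contact_force: [-0.8, -5.2, 1.3]
gripper_width: 0.0147
gripper_force: 55.1
```

```bash
python3 -c "
from h import *
delta([.533,.069,.11],-86.2)"
```

```text
t 9.25 [0.5329 0.0689 0.11  ] [ 1.7998e+02 -3.0000e-02 -8.6110e+01] F [-0.8 -5.2  1.3] M [-1.823  0.3    0.538]
travel [-0.0001, -0.0002, 0.0001] dr [0.0, -0.0001, 0.0003]
```

Mz 0.54 N m, well above the detent alone: the stop is loaded (about 14–18 N), held 0.5 s. Now back to yaw −2.7° (valley at −82.7° plus 80°).

Emit:
jog_arm --travel '[[0,0,0],[0,0,0],[0,0,0],[0,0,0],[0,0,0],[0,0,0],[0,0,0],[0,0,0],[0,0,0],[0,0,0]]' --dr '[[0,0,-0.01],[0,0,-0.025],[0,0,-0.045],[0,0,-0.065],[0,0,-0.085],[0,0,-0.105],[0,0,-0.125],[0,0,-0.145],[0,0,-0.165],[0,0,-0.18]]' --claw '[0,0,0,0,0,0,0,0,0,0]'

```text
time_s: 10.5
tcp_pos: [0.5328, 0.0687, 0.1101]
eef_rot: [180.0, 0.0, -21.2]
contact_force: [-1.7, -6.3, 2.8]
gripper_width: 0.0146
gripper_force: 55.0
```

Emit:
jog_arm --travel '[[0,0,0],[0,0,0],[0,0,0],[0,0,0],[0,0,0],[0,0,0],[0,0,0],[0,0,0],[0,0,0],[0,0,0]]' --dr '[[0,0,-0.015],[0,0,-0.03],[0,0,-0.042],[0,0,-0.049],[0,0,-0.0519],[0,0,-0.0519],[0,0,-0.0519],[0,0,-0.0519],[0,0,-0.0519],[0,0,-0.0519]]' --claw '[0,0,0,0,0,0,0,0,0,0]'

```text
time_s: 11.75
tcp_pos: [0.5328, 0.0686, 0.1101]
eef_rot: [180.0, 0.0, -2.7]
contact_force: [0.4, -5.8, 2.2]
gripper_width: 0.0147
gripper_force: 55.0
```

```bash
python3 -c "
from h import *
delta([.533,.069,.11],-2.7)"
```

```text
t 11.75 [0.5328 0.0686 0.1101] [ 1.7996e+02  3.0000e-02 -2.6900e+00] F [ 0.4 -5.8  2.2] M [-2.411  0.359  0.043]
travel [0.0004, -0.0007, 0.0001] dr [0.0001, 0.0001, 0.0]
```

Mz ≈ 0: resting in a valley. Release and rise.

Emit:
jog_arm --travel '[[0,0,0],[0,0,0],[0,0,0],[0,0,0],[0,0,0],[0,0,-0.04],[0,0,-0.1],[0,0,-0.16],[0,0,-0.18],[0,0,-0.18]]' --dr '[[0,0,0],[0,0,0],[0,0,0],[0,0,0],[0,0,0],[0,0,0],[0,0,0],[0,0,0],[0,0,0],[0,0,0]]' --claw '[0.3,0.6,0.8,0.8,0.8,0.8,0.8,0.8,0.8,0.8]'

```text
time_s: 13.0
tcp_pos: [0.5331, 0.0692, 0.2003]
eef_rot: [-180.0, -0.0, -2.7]
contact_force: [0.1, 0.3, -1.0]
gripper_width: 0.0702
gripper_force: 0.0
```

Run:
```python
from h import *
s=r.get_state();print(s["gripper_width"]);c=shot("wrist");cv2.imwrite("pics/w3.png",c["pixels"][...,::-1])
R=Ro.from_euler('xyz',s["eef_rot"],degrees=True).as_matrix()
def ww(u,v,z):
    x,y=(u-c["cx"])/c["fx"],(v-c["cy"])/c["fy"];t=np.hypot(x,y)
    d=np.array([x/t*np.sin(t),-y/t*np.sin(t),-np.cos(t)])
    he=np.array(c["hand_eye"]);o=R@he[:3,3]+s["tcp_pos"];w=R@(he[:3,:3]@d);return o+w*(z-o[2])/w[2]
for t,z in(("dial_grip",.127),("dial_pointer",.139),("start_top",.103)):
    for d in r.tip_of(t,"wrist")[:1]:print(t,d,np.round(ww(*d["at"],z),4))
for d in r.regions_of("start","wrist")[:1]:
    v,u=np.nonzero(d["pixels"]);print(d["conf"],d["extent"])
px=c["pixels"].astype(int);g=(px[...,1]>px[...,0]+40)&(px[...,1]>px[...,2]+25);g[:, :350]=0;g[230:]=0
v,u=np.nonzero(g);print("green",len(u),u.mean(),v.mean(),ww(u.mean(),v.mean(),.1))
delta([.518,-.093,.16],-2.7)
```

```text
0.07016744391105262
dial_grip {'at': [321.5, 209.9], 'conf': 0.65} [0.5338 0.0699 0.127 ]
dial_pointer {'at': [322.8, 178.5], 'conf': 0.66} [0.561  0.0676 0.139 ]
start_top {'at': [495.3, 211.0], 'conf': 0.64} [ 0.5168 -0.0976  0.103 ]
0.71 [469.7, 193.0, 503.7, 226.1]
green 747 489.60508701472554 209.60508701472557 [ 0.51758865 -0.09250163  0.1       ]
t 13.25 [0.5325 0.0689 0.1989] [ 1.7995e+02  1.0000e-01 -2.7100e+00] F [-0.9  0.5 -0.2] M [-0.092  0.185  0.029]
travel [-0.0135, 0.3247, 0.0782] dr [0.0001, 0.0003, -0.0]
```

View pics/w3.png

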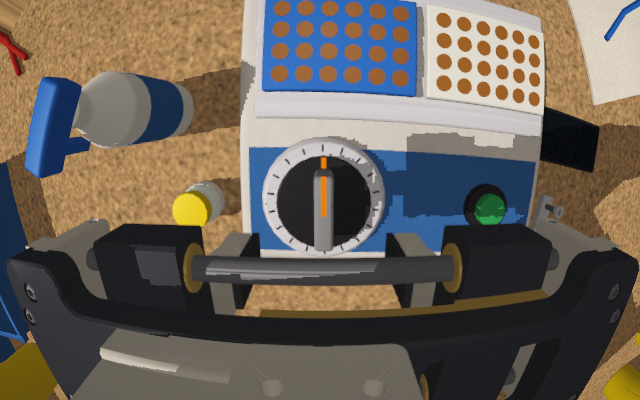

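The knob's pointer now lies at (323,163), aligned with the tool as intended; the button is at (489,209). Move over the button with fingers shut.

Emit:
jog_arm --travel '[[-0.0135,0.1,0],[-0.0135,0.2,0],[-0.0135,0.3,0],[-0.0135,0.324,0.02],[-0.0135,0.324,0.08],[-0.0135,0.324,0.13],[-0.0135,0.324,0.15],[-0.0135,0.324,0.15],[-0.0135,0.324,0.15],[-0.0135,0.324,0.15]]' --dr '[[0,0,0],[0,0,0],[0,0,0],[0,0,0],[0,0,0],[0,0,0],[0,0,0],[0,0,0],[0,0,0],[0,0,0]]' --claw '[0.5,0.2,0,0,0,0,0,0,0,0]' --newtons 10

```text
time_s: 14.5
tcp_pos: [0.5192, -0.0922, 0.126]
eef_rot: [-180.0, -0.1, -2.7]
contact_force: [-0.2, -0.2, 0.3]
gripper_width: 0.0004
gripper_force: 0.0
```

```bash
python3 -c "
from h import *
delta([.518,-.093,.103],-2.7)"
```

```text
t 14.5 [ 0.5192 -0.0922  0.126 ] [-1.7998e+02 -9.0000e-02 -2.6900e+00] F [-0.2 -0.2  0.3] M [-0.097  0.144  0.032]
travel [-0.0025, 0.0017, 0.0459] dr [-0.0, -0.0003, 0.0]
```

Emit:
jog_arm --travel '[[-0.002,0.002,0.02],[-0.002,0.002,0.035],[-0.002,0.002,0.042],[-0.002,0.002,0.046],[-0.002,0.002,0.05],[-0.002,0.002,0.052],[-0.002,0.002,0.054],[-0.002,0.002,0.054],[-0.002,0.002,0.054],[-0.002,0.002,0.054]]' --dr '[[0,0,0],[0,0,0],[0,0,0],[0,0,0],[0,0,0],[0,0,0],[0,0,0],[0,0,0],[0,0,0],[0,0,0]]' --claw '[0,0,0,0,0,0,0,0,0,0]'

```text
time_s: 15.75
tcp_pos: [0.5175, -0.0934, 0.0981]
eef_rot: [180.0, 0.0, -2.7]
contact_force: [-3.8, -0.7, 3.9]
gripper_width: 0.0006
gripper_force: 1.9
```

Emit:
jog_arm --travel '[[0,0,0.002],[0,0,0.004],[0,0,0.006],[0,0,0.006],[0,0,0.006],[0,0,0.006],[0,0,0.006],[0,0,0.006],[0,0,0.006],[0,0,0.006]]' --dr '[[0,0,0],[0,0,0],[0,0,0],[0,0,0],[0,0,0],[0,0,0],[0,0,0],[0,0,0],[0,0,0],[0,0,0]]' --claw '[0,0,0,0,0,0,0,0,0,0]'

```text
time_s: 17.0
tcp_pos: [0.5177, -0.0934, 0.0961]
eef_rot: [180.0, -0.0, -2.7]
contact_force: [-7.6, 1.4, 14.2]
gripper_width: 0.0006
gripper_force: 7.4
```

14 N, beyond the 5 N for full travel, so it is bottomed. Rise.

Emit:
jog_arm --travel '[[0,0,-0.01],[0,0,-0.04],[0,0,-0.1],[0,0,-0.18],[0,0,-0.2],[0,0,-0.2],[0,0,-0.2],[0,0,-0.2],[0,0,-0.2],[0,0,-0.2]]' --dr '[[0,0,0],[0,0,0],[0,0,0],[0,0,0],[0,0,0],[0,0,0],[0,0,0],[0,0,0],[0,0,0],[0,0,0]]' --claw '[0,0,0,0,0,0,0,0,0,0]'

```text
time_s: 18.25
tcp_pos: [0.5175, -0.0934, 0.1947]
eef_rot: [180.0, 0.0, -2.7]
contact_force: [-0.3, 0.7, 0.2]
gripper_width: 0.0004
gripper_force: 0.0
```

Run:
```python
from h import *
c=shot("scene");cv2.imwrite("pics/s4.png",c["pixels"][...,::-1])
g=r.regions_of("dial","scene")
if g:
    v,u=np.nonzero(g[0]["pixels"]);p=np.array([world(c,x,y,d=c["range_z"][y,x]) for x,y in zip(u,v)])
    s=p[(p[:,2]>.132)&(p[:,2]<.146)];e,V=np.linalg.eigh(np.cov(s[:,:2].T));print(len(s),np.degrees(np.arctan2(V[1,1],V[0,1])))
for t in("start","spray","jar","phone","clamp"):
    g=r.regions_of(t,"scene")
    if g:
        v,u=np.nonzero(g[0]["pixels"]);p=np.array([world(c,x,y,d=c["range_z"][y,x]) for x,y in zip(u,v)]);print(t,np.round(np.median(p,0),3))
```

```text
127 177.2300840511609
start [ 0.521 -0.095  0.099]
spray [0.652 0.24  0.125]
jar [0.532 0.208 0.047]
clamp [ 0.488 -0.243  0.011]
```

View pics/s4.png

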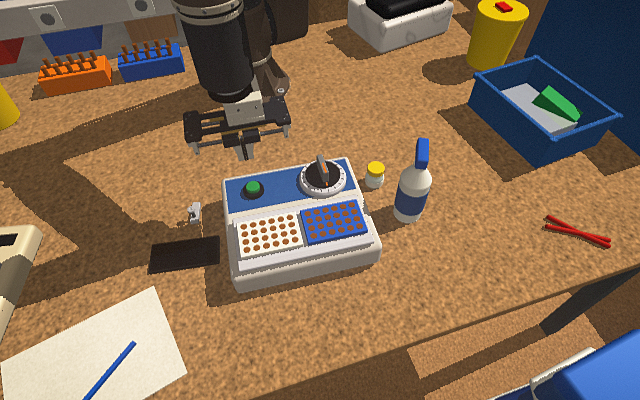

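The scene shows the arm clear and the button out at (253,187). The loose things have not moved, and the bar (322,170) measures −2.8°, the intended valley.

```bash
python3 -c "
from plant import r
print(r.close_job())"
```

```text
the job is handed in; nothing more can be done
None
```

I turned the dial to its end stop (0.54 N m in all), set it back four clicks (bar within about 0.1° of the intended valley), pressed the button in (14 N) and let it out. The loose items looked unmoved, and I handed the job in at about 19 s; no verdict was returned.

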